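# Snap the print box lid shut

### The job

Snap the lid of the print box shut: press down each of its four raised blue rim sections with the fingertips until every one clicks home and lies flush. Only press: do not lift, tip or shove the box, which stays where it stands, and leave the weight, the jar and the loupe alone.

Things in the scene. Friction and masses are not known exactly. Their poses are not given: they have to be found in the camera images.
- print_box: loose print box, 1 kg, 210 x 160 mm over the lid (its x, y), clear base, white lid; origin centre of underside, z up. Rigid: white lid corners 35 x 35 mm, tops 64 mm up; sunken white middle panel, top 57 mm. Between the corners, one blue rim section per side, 34 mm wide, 4 mm thick, hinged at its inner edge (62 mm up; 71 mm from the centre in x, 46 mm in y), outer edge raised 8 to 12 mm at the start
- rim_front (a joint): lift angle of the blue rim section on the -x short side (nearest the robot when the box is unturned), rad: 0 = shut, flush with the lid corners; 0.25 to 0.36 at the start. Turns easily to 0.2, then resists up to about 7 N at its ribs, snaps shut below 0.12 and stays; let go sooner it springs back to about 0.22
- rim_back (a joint): lift angle of the blue rim section on the +x short side (farthest from the robot when unturned), rad: 0 = shut, flush with the lid corners; 0.25 to 0.36 at the start. Turns easily to 0.2, then resists up to about 7 N at its ribs, snaps shut below 0.12 and stays; let go sooner it springs back to about 0.22
- rim_left (a joint): lift angle of the blue rim section on the +y long side, rad: 0 = shut, flush with the lid corners; 0.25 to 0.36 at the start. Turns easily to 0.2, then resists up to about 7 N at its ribs, snaps shut below 0.12 and stays; let go sooner it springs back to about 0.22
- rim_right (a joint): lift angle of the blue rim section on the -y long side, rad: 0 = shut, flush with the lid corners; 0.25 to 0.36 at the start. Turns easily to 0.2, then resists up to about 7 N at its ribs, snaps shut below 0.12 and stays; let go sooner it springs back to about 0.22
- rim_front_press (a point): middle of the three thumb ribs on top of the blue rim section on the -x short side (nearest the robot when the box is unturned) (86 mm long); 22 mm out from its hinge, 12 mm in from its outer edge; moves with it, 64 mm above the table when shut; z is normal to its top face, x points outward from the box
- rim_back_press (a point): middle of the three thumb ribs on top of the blue rim section on the +x short side (farthest from the robot when unturned) (86 mm long); 22 mm out from its hinge, 12 mm in from its outer edge; moves with it, 64 mm above the table when shut; z is normal to its top face, x points outward from the box
- rim_left_press (a point): middle of the three thumb ribs on top of the blue rim section on the +y long side (136 mm long); 22 mm out from its hinge, 12 mm in from its outer edge; moves with it, 64 mm above the table when shut; z is normal to its top face, x points outward from the box
- rim_right_press (a point): middle of the three thumb ribs on top of the blue rim section on the -y long side (136 mm long); 22 mm out from its hinge, 12 mm in from its outer edge; moves with it, 64 mm above the table when shut; z is normal to its top face, x points outward from the box
- weight: grey cloth-covered weight, 100 x 46 x 27 mm, lying on the table near the box; origin at the centre of its underside; leave alone
- jar: white jar with a red lid, diameter 55 mm, 80 mm high, standing near the box; origin at the centre of its underside; leave alone
- loupe: black stand loupe, diameter 43 mm, 38 mm high, standing near the box; origin at the centre of its underside; leave alone

How it is judged:
At the end, for the whole second after the job is handed in: All four blue rim sections are shut (lift angle under 0.06 rad); the box stands flat on the table, at rest, within 40 mm of where it stood; weight, jar and loupe are within 30 mm of where they stood (value of joint each of rim_front, rim_back, rim_left, rim_right below 0.06 rad and height (world z) of print_box below 0.008 m and angle between print_box's own z axis and vertical below 0.05 rad and distance of print_box from where it was at the start of the episode below 0.04 m and linear speed of print_box below 0.02 m/s and distance of each of weight, jar, loupe from where it was at the start of the episode below 0.03 m); the robot touches nothing.
It fails at once if the arm or the body of the gripper, not the fingers, presses on the box (contact force between the arm and print_box above 3 N).
It fails at once if the box is lifted or tipped (height (world z) of print_box above 0.015 m or angle between print_box's own z axis and vertical above 0.12 rad).
It fails at once if the box is shoved more than 40 mm from its place (distance of print_box from where it was at the start of the episode above 0.04 m).
It fails at once if the weight, jar or loupe is moved more than 30 mm (distance of any of weight, jar, loupe from where it was at the start of the episode above 0.03 m).
It also fails if it takes over 45 s, if anything falls off the work surface, if the arm or the gripper's body presses on something with over 40 N, if the wrist force passes 120 N, or if a joint passes its speed limit or range.

### The arm

A 6-joint arm with a two-finger parallel gripper is mounted at the origin on the work surface; the furniture and walls round the work are solid. World frame = base frame: x ahead of the robot, y to its left, z up, the work surface at z = 0. Lengths are in m, angles in rad, forces in N, time in s.
With the tool pointing down it reaches from about 0.375 to 0.9 m from the base axis. Payload 3.1 kg.
Tool frame: the origin (TCP) lies where the fingers leave the gripper's body, on its centre line; the fingertips stand 73 mm ahead of it and the grasp point (between the pads) lies 54 mm ahead of it; z points along the fingers, y is the line along which they close (so a half turn about z gives the same grasp; the last joint's range is limited). The gripper opens to 85 mm and grips with 20 to 120 N. Pads are 22 mm wide; open, the fingers measure 114 mm over their backs; the gripper's body (76 mm by 85 mm) begins 54 mm behind the grasp point. The pads swing forward as they close: fully open they stand 13 mm farther back than shut.
Start: joints at [-1.31, 0.527, 1.433, -0, 1.181, -0.178], TCP at [0.266, -0.566, 0.304] pointing down, gripper open.
Joint ranges: [-3.08, 3.08], [-0.75, 2.2], [0.22, 2.44], [-1.43, 4.57], [0, 2.65], [-2.85, 2.85]. Speed limits (rad/s): [2.79, 2.79, 3.14, 3.14, 3.14, 3.14].

### API

Orientations are given as a unit quaternion [x, y, z, w].
In Python, from station import manip gives the robot as it stands.
- The arm moves only by the shell command python3 -m crank 'ROWS' [FORCE]. ROWS is JSON, a list of rows, each an object with "dp": the shift along the tool's x, y, z normalised to -1 to 1, where 1 is 50 cm, a list of three; "delta_rot": the turn, a rotation vector about the tool's x, y, z normalised to -1 to 1, where 1 is 2 pi rad, a list of three; "fingers": the opening, from -1 (shut) to 1 (fully open). A call has 1 to 12 rows; each row shifts and turns the commanded pose from where the row before left it, along the tool's axes as they then stand; what a row does not reach is not made up. A row lasts 1/12 s, in which the tool goes at most 41.7 mm and 7.16 degrees, less where a joint would pass 70% of its speed; a pose out of reach is approached as far as the arm can. A call with a number of a shift or a turn outside -1 to 1 is refused whole. A call with a gripper value outside its range is refused whole. The fingers move at their own pace and stop on an object; FORCE is the grip in N (left out, the last holds). Time passes only in rows, so rows that do not move let the fingers close. It gives the time, the measured TCP pose, the force, the opening and the grip force at its end, in the units of the state.
- manip.sense(): the state, without advancing time (a new reading comes with each control period).
- manip.snapshot(name): name is "scene" or "top" or "wrist"; returns (picture, depth): 384x512x3 uint8, red, green, blue; 384x512 float32, m along the optical axis (not along the pixel's ray), 0 where there is no reading.
- manip.camera_model(name): a dict with "fx", "fy", "cx", "cy" (pixels), "origin" and "attitude" of the camera in the world. Camera axes: x right, y up, looking along -z (the intrinsics and any distortion apply to the point x, -y, -z); pixel columns grow to the right and rows downward; lengths in m; the calibration is good to about 2 mm. The wrist camera is an equidistant fisheye: a pixel r from the principal point sees the ray r / f radians off the axis. A picture is of the moment at which its call begins: read the wrist's pose just before it. camera_model takes no time and is no camera call; for the wrist camera it gives the pose at the moment of the call.
- manip.sign_off(): hands the job in; it is judged then, once.
The state is a dict: "t": time; "q": joint angles; "qd": joint speeds; "tau": joint torques, N m; "tcp_pos": TCP position; "tool_rot": TCP orientation; "force": force on the tool from outside, world axes, zero at the start; "ft_torque": the same for the moment, N m; "finger_gap": opening from 0.0 (shut) to 1.0 (fully open); "gripper_force": force on a finger pad.
Only numpy, scipy, OpenCV 4.12 (cv2) and the standard library are available. Lean on these libraries where they do the work, as an engineer would, in place of code of your own. Each camera call takes 0.05 s, during which the arm holds its last target. There are 200 camera calls.

## Working session

There is one attempt and no reset: what is moved stays moved. The work goes in short steps, Python scripts to look and compute and a shell command to move; the robot and the scene stay as the last step left them, time stands still between calls to the robot, and variables do not carry over. Pictures are saved under pics/ and viewed, at most 10 in all, crops included, and the job is handed in when it is done.

```bash
mkdir -p pics; ls; python3 - <<'E'
from station import manip
import cv2,numpy as np
s=manip.sense();print(s['t'],s['tcp_pos'],s['tool_rot'],s['finger_gap'])
for n in("scene","top"):
    p,d=manip.snapshot(n);cv2.imwrite(f'pics/{n}0.png',p[:,:,::-1]);np.save(f'pics/{n}0.npy',d);print(n,manip.camera_model(n))
E
```

```text
pics
0.0 [ 0.26538962 -0.56523449  0.3029112 ] [ 9.76030996e-01  2.17628736e-01 -3.89705775e-05 -1.10777585e-03] 0.9977951758915414
scene {'fx': 393.10027521290664, 'fy': 393.10027521290664, 'cx': 257.0993480808566, 'cy': 194.0637525174556, 'origin': array([0.30775198, 0.56945932, 0.69321922]), 'attitude': array([-0.09275694,  0.37612768,  0.89500851, -0.22109703])}
top {'fx': 375.0702440143852, 'fy': 375.0702440143852, 'cx': 254.72013657005192, 'cy': 190.130654836256, 'origin': array([0.56303087, 0.0079081 , 0.9947098 ]), 'attitude': array([ 0.01602564, -0.02783233, -0.69791927,  0.71545596])}
```

View pics/top0.png

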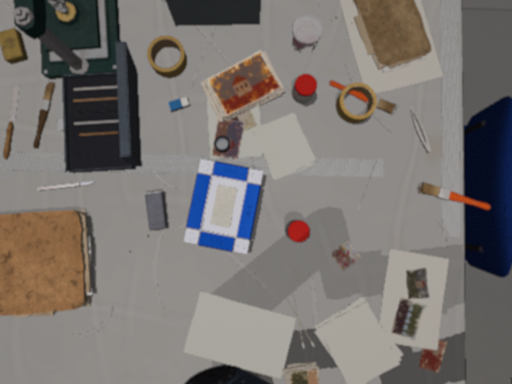

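View pics/scene0.png

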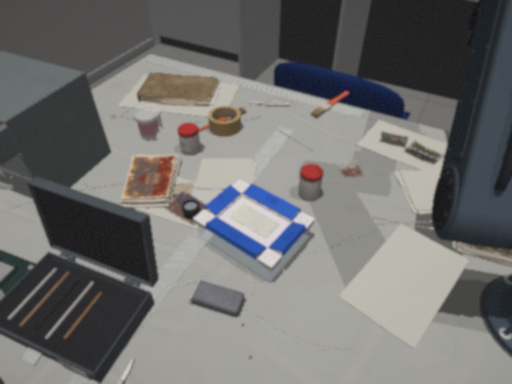

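The top view shows the box at about (225,206), its long axis roughly image-vertical. The loupe is at (222,144), the weight at (155,210) and the jar at (298,231). Next I'll fit the box pose.

```bash
cat > h.py <<'E'
import numpy as np
from scipy.spatial.transform import Rotation as R
def ray(m,u,v):
    d=np.array([(u-m['cx'])/m['fx'],-(v-m['cy'])/m['fy'],-1.])
    return R.from_quat(m['attitude']).apply(d)
def onz(m,u,v,z):
    d=ray(m,u,v);o=m['origin'];return o+d*(z-o[2])/d[2]
def proj(m,P):
    p=R.from_quat(m['attitude']).inv().apply(np.asarray(P)-m['origin'])
    return m['cx']+m['fx']*p[0]/-p[2], m['cy']+m['fy']*p[1]/p[2]
E
python3 - <<'E'
from station import manip
from h import *
import cv2
m=manip.camera_model('top');p=cv2.imread('pics/top0.png');d=np.load('pics/top0.npy')
hsv=cv2.cvtColor(p,cv2.COLOR_BGR2HSV)
mk=((hsv[...,0]>105)&(hsv[...,0]<128)&(hsv[...,1]>150)).astype(np.uint8)
mk[:,:180]=0;mk[:,270:]=0;mk[:158]=0;mk[260:]=0
n,l,st,c=cv2.connectedComponentsWithStats(mk)
for i in range(1,n):
    if st[i,4]>100:
        vs,us=np.where(l==i);P=np.array([m['origin']+ray(m,u,v)*d[v,u] for u,v in zip(us,vs)])
        print(st[i,4],c[i].round(1),'on z=.068',onz(m,*c[i],.068).round(4),'depth mean',P.mean(0).round(4),cv2.minAreaRect(np.c_[us,vs].astype(np.float32)))
for nme,u,v,z in(('loupe',222,144,.038),('weight',155,210,.027),('jar',298,231,.08)):print(nme,onz(m,u,v,z).round(3))
cv2.imwrite('pics/crop.png',cv2.resize(p[150:262,150:320],None,fx=4.7,fy=4.7,interpolation=cv2.INTER_CUBIC))
E
```

```text
407 [230.2 170.6] on z=.068 [0.6677 0.0552 0.068 ] depth mean [0.6673 0.055  0.0707] ((230.26034545898438, 170.64620971679688), (32.93498611450195, 12.350618362426758), 10.885526657104492)
680 [197.9 200.8] on z=.068 [0.5908 0.1325 0.068 ] depth mean [0.5908 0.1323 0.069 ] ((197.92160034179688, 200.88092041015625), (12.64651870727539, 53.553253173828125), 11.633633613586426)
695 [248.7 210.9] on z=.068 [0.5691 0.0067 0.068 ] depth mean [0.569  0.0067 0.0734] ((248.72532653808594, 210.84841918945312), (12.928780555725098, 53.57123565673828), 11.070201873779297)
426 [216.  241.2] on z=.068 [0.4929 0.0849 0.068 ] depth mean [0.4934 0.0844 0.0747] ((215.96153259277344, 241.1923065185547), (33.73197555541992, 12.551432609558105), 11.309932708740234)
loupe [0.739 0.08  0.038]
weight [0.566 0.247 0.027]
jar [ 0.523 -0.114  0.08 ]
```

View pics/crop.png

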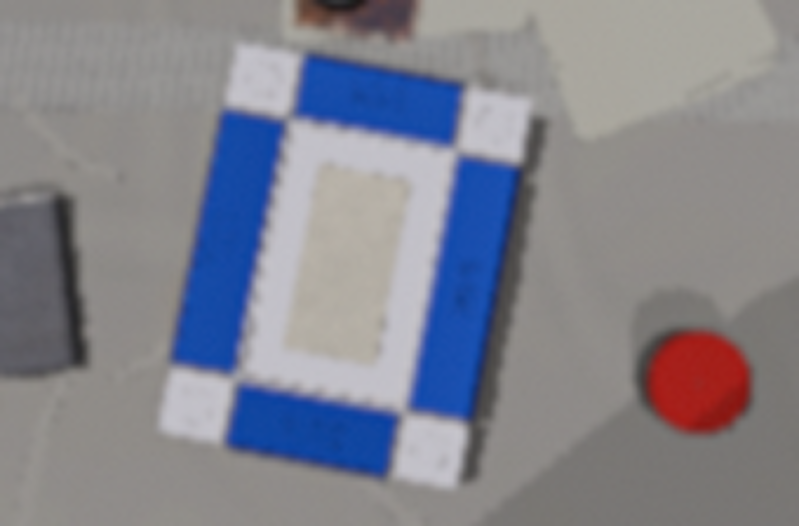

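The box fits the sizes: centre ≈ (0.580, 0.070), yaw ≈ −9.7°, with section centres 177 and 128 mm apart. First I'll turn the tool to the box yaw (+34.8° about tool z) and shut the fingers.

```bash
python3 -m crank '[{"dp":[0,0,0],"delta_rot":[0,0,0.0193],"fingers":-1},{"dp":[0,0,0],"delta_rot":[0,0,0.0193],"fingers":-1},{"dp":[0,0,0],"delta_rot":[0,0,0.0193],"fingers":-1},{"dp":[0,0,0],"delta_rot":[0,0,0.0193],"fingers":-1},{"dp":[0,0,0],"delta_rot":[0,0,0.0194],"fingers":-1},{"dp":[0,0,0],"delta_rot":[0,0,0],"fingers":-1},{"dp":[0,0,0],"delta_rot":[0,0,0],"fingers":-1}]'
cat >> h.py <<'E'
C=np.array([.580,.0698]);Y=np.deg2rad(-9.7);U=np.array([np.cos(Y),np.sin(Y)]);V=np.array([-np.sin(Y),np.cos(Y)])
PT={'front':C-91*U/1000,'back':C+91*U/1000,'left':C+64*V/1000,'right':C-64*V/1000}
def go(name,tip):
    from station import manip
    s=manip.sense();r=R.from_quat(s['tool_rot'])
    d=np.r_[PT[name],tip+.073]-s['tcp_pos']
    print(name,'dp units',(r.inv().apply(d)/.5).round(4),'yaw',np.rad2deg(np.arctan2(*r.apply([1,0,0])[1::-1])).round(2),'z',r.apply([0,0,1]).round(4),s['finger_gap'],s['q'].round(2),s['force'].round(1),s['t'])
E
python3 -c "
from h import *
go('front',.11)"
```

```text
t: 0.68
tcp_pos: [0.2655, -0.5655, 0.3035]
tool_rot: [0.997, -0.082, -0.0, -0.0]
force: [0.3, -0.3, 0.1]
finger_gap: 0.009
gripper_force: 0.0
front dp units [ 0.2298 -1.3573  0.2421] yaw -9.46 z [-3.e-04  1.e-03 -1.e+00] 0.009382675484841072 [-1.31  0.53  1.43 -0.    1.18  0.43] [ 0.3 -0.3  0.1] 0.6833
```

```bash
python3 -m crank '[{"dp":[0.012,-0.07,0],"delta_rot":[0,0,0],"fingers":-1},{"dp":[0.012,-0.07,0],"delta_rot":[0,0,0],"fingers":-1},{"dp":[0.012,-0.07,0],"delta_rot":[0,0,0],"fingers":-1},{"dp":[0.012,-0.07,0],"delta_rot":[0,0,0],"fingers":-1},{"dp":[0.012,-0.07,0],"delta_rot":[0,0,0],"fingers":-1},{"dp":[0.012,-0.07,0],"delta_rot":[0,0,0],"fingers":-1},{"dp":[0.012,-0.07,0],"delta_rot":[0,0,0],"fingers":-1},{"dp":[0.012,-0.07,0],"delta_rot":[0,0,0],"fingers":-1},{"dp":[0.012,-0.07,0],"delta_rot":[0,0,0],"fingers":-1},{"dp":[0.012,-0.07,0],"delta_rot":[0,0,0],"fingers":-1},{"dp":[0.012,-0.07,0],"delta_rot":[0,0,0],"fingers":-1},{"dp":[0,0,0],"delta_rot":[0,0,0],"fingers":-1}]'
python3 -c "
from h import *
go('front',.11)"
```

```text
t: 1.68
tcp_pos: [0.395, -0.1914, 0.3037]
tool_rot: [0.997, -0.08, -0.001, -0.002]
force: [-0.6, 0.4, -0.2]
finger_gap: 0.001
gripper_force: 0.0
front dp units [ 0.1006 -0.5755  0.2435] yaw -9.16 z [-0.0014  0.0041 -1.    ] 0.0010162563681782922 [-0.71  0.28  1.88  0.    0.99  1.02] [-0.6  0.4 -0.2] 1.6833
```

```bash
python3 -m crank '[{"dp":[0.01,-0.058,0.01],"delta_rot":[0,0,0],"fingers":-1},{"dp":[0.01,-0.058,0.01],"delta_rot":[0,0,0],"fingers":-1},{"dp":[0.01,-0.058,0.01],"delta_rot":[0,0,0],"fingers":-1},{"dp":[0.01,-0.058,0.02],"delta_rot":[0,0,0],"fingers":-1},{"dp":[0.01,-0.058,0.02],"delta_rot":[0,0,0],"fingers":-1},{"dp":[0.01,-0.058,0.02],"delta_rot":[0,0,0],"fingers":-1},{"dp":[0.01,-0.058,0.02],"delta_rot":[0,0,0],"fingers":-1},{"dp":[0.01,-0.058,0.03],"delta_rot":[0,0,0],"fingers":-1},{"dp":[0.01,-0.058,0.03],"delta_rot":[0,0,0],"fingers":-1},{"dp":[0.01,-0.058,0.03],"delta_rot":[0,0,0],"fingers":-1},{"dp":[0,0,0],"delta_rot":[0,0,0],"fingers":-1},{"dp":[0,0,0],"delta_rot":[0,0,0],"fingers":-1}]'
python3 - <<'E'
from h import *
from station import manip
import cv2
go('front',.075)
p,_=manip.snapshot('wrist');cv2.imwrite('pics/w1.png',p[:,:,::-1])
E
```

```text
t: 2.68
tcp_pos: [0.4929, 0.081, 0.203]
tool_rot: [0.997, -0.082, -0.001, 0.0]
force: [-0.1, -0.7, 0.6]
finger_gap: -0.004
gripper_force: 0.0
front dp units [-0.0063 -0.0073  0.11  ] yaw -9.35 z [-1.8e-03 -2.0e-04 -1.0e+00] -0.004081277878385368 [-0.06  0.52  1.84 -0.    0.79  1.67] [-0.1 -0.7  0.6] 2.6833
```

View pics/w1.png

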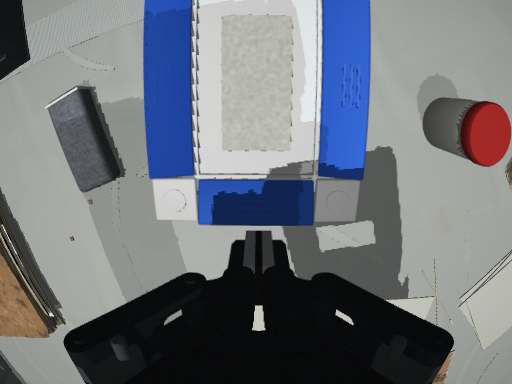

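The wrist view shows the fingertips at (258,235), lined up with the front section (198–314, ~200) and square to the box. I'll descend now.

```bash
python3 -m crank '[{"dp":[-0.006,-0.007,0.03],"delta_rot":[0,0,0],"fingers":-1},{"dp":[0,0,0.04],"delta_rot":[0,0,0],"fingers":-1},{"dp":[0,0,0.03],"delta_rot":[0,0,0],"fingers":-1},{"dp":[0,0,0.01],"delta_rot":[0,0,0],"fingers":-1},{"dp":[0,0,0.006],"delta_rot":[0,0,0],"fingers":-1},{"dp":[0,0,0.006],"delta_rot":[0,0,0],"fingers":-1},{"dp":[0,0,0.006],"delta_rot":[0,0,0],"fingers":-1},{"dp":[0,0,0],"delta_rot":[0,0,0],"fingers":-1}]'
python3 -c "
from h import *
go('front',.064)"
```

```text
t: 3.4
tcp_pos: [0.4908, 0.0838, 0.1404]
tool_rot: [0.996, -0.084, 0.001, 0.0]
force: [0.4, 0.4, 0.2]
finger_gap: 0.001
gripper_force: 0.0
front dp units [-0.0014 -0.0024  0.0068] yaw -9.65 z [ 1.e-03 -2.e-04 -1.e+00] 0.0008834754614417385 [-0.06  0.63  1.88 -0.    0.63  1.68] [0.4 0.4 0.2] 3.4
```

```bash
python3 -m crank '[{"dp":[0,0,0.004],"delta_rot":[0,0,0],"fingers":-1},{"dp":[0,0,0.003],"delta_rot":[0,0,0],"fingers":-1},{"dp":[0,0,0],"delta_rot":[0,0,0],"fingers":-1}]'
python3 -c "
from h import *
go('front',.064)"
python3 -m crank '[{"dp":[0,0,0.003],"delta_rot":[0,0,0],"fingers":-1},{"dp":[0,0,0],"delta_rot":[0,0,0],"fingers":-1}]'
```

```text
t: 3.65
tcp_pos: [0.4909, 0.0843, 0.1367]
tool_rot: [0.996, -0.084, 0.001, 0.0]
force: [0.7, -0.9, 2.0]
finger_gap: -0.001
gripper_force: 0.9
front dp units [-0.0014 -0.0015 -0.0007] yaw -9.62 z [ 1.2e-03 -2.0e-04 -1.0e+00] -0.0012426670306951695 [-0.05  0.64  1.88 -0.    0.62  1.68] [ 0.7 -0.9  2. ] 3.65
t: 3.82
tcp_pos: [0.4909, 0.0843, 0.1364]
tool_rot: [0.996, -0.084, 0.001, 0.0]
force: [-2.5, 0.1, 13.8]
finger_gap: 0.002
gripper_force: 6.9
```

The hard stop at 13.8 N with the tip at 64 mm suggests the front section is home. I'll lift and move over the left section.

```bash
python3 -m crank '[{"dp":[0,0,-0.03],"delta_rot":[0,0,0],"fingers":-1},{"dp":[0,0,-0.05],"delta_rot":[0,0,0],"fingers":-1},{"dp":[0.04,-0.03,0],"delta_rot":[0,0,0],"fingers":-1},{"dp":[0.05,-0.035,0],"delta_rot":[0,0,0],"fingers":-1},{"dp":[0.05,-0.035,0],"delta_rot":[0,0,0],"fingers":-1},{"dp":[0.04,-0.028,0],"delta_rot":[0,0,0],"fingers":-1},{"dp":[0,0,0],"delta_rot":[0,0,0],"fingers":-1},{"dp":[0,0,0],"delta_rot":[0,0,0],"fingers":-1}]'
python3 - <<'E'
from h import *
from station import manip
import cv2
go('left',.070)
p,_=manip.snapshot('wrist');cv2.imwrite('pics/w2.png',p[:,:,::-1])
E
```

```text
t: 4.48
tcp_pos: [0.5907, 0.1329, 0.1746]
tool_rot: [0.997, -0.083, 0.0, -0.0]
force: [-0.4, 0.3, 0.4]
finger_gap: -0.0
gripper_force: 0.0
left dp units [0.0001 0.0001 0.0632] yaw -9.56 z [ 6.e-04  0.e+00 -1.e+00] -0.00029770618986928464 [ 0.04  0.67  1.59 -0.    0.88  1.77] [-0.4  0.3  0.4] 4.4833
```

View pics/w2.png

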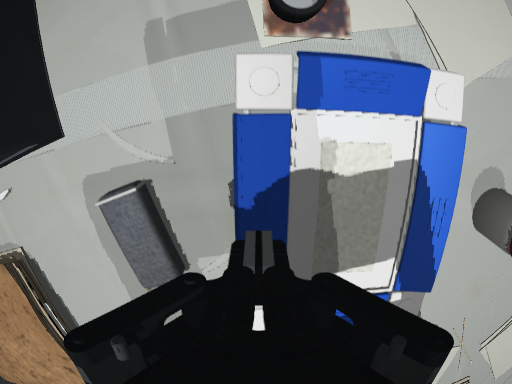

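The tips at (258,240) lie over the left strip (columns 234–290). Pressing.

```bash
python3 -m crank '[{"dp":[0,0,0.03],"delta_rot":[0,0,0],"fingers":-1},{"dp":[0,0,0.02],"delta_rot":[0,0,0],"fingers":-1},{"dp":[0,0,0.006],"delta_rot":[0,0,0],"fingers":-1},{"dp":[0,0,0.006],"delta_rot":[0,0,0],"fingers":-1},{"dp":[0,0,0.005],"delta_rot":[0,0,0],"fingers":-1},{"dp":[0,0,0.004],"delta_rot":[0,0,0],"fingers":-1},{"dp":[0,0,0.003],"delta_rot":[0,0,0],"fingers":-1},{"dp":[0,0,0],"delta_rot":[0,0,0],"fingers":-1}]'
python3 -c "
from h import *
go('left',.064)"
python3 -m crank '[{"dp":[0,0,0.003],"delta_rot":[0,0,0],"fingers":-1},{"dp":[0,0,0],"delta_rot":[0,0,0],"fingers":-1}]'
```

```text
t: 5.2
tcp_pos: [0.5898, 0.1324, 0.1384]
tool_rot: [0.996, -0.084, 0.0, -0.0]
force: [-0.2, 0.3, -0.1]
finger_gap: -0.001
gripper_force: 0.0
left dp units [ 0.0019 -0.0012  0.0028] yaw -9.63 z [ 2.e-04  2.e-04 -1.e+00] -0.0012746030541986178 [0.04 0.72 1.61 0.   0.81 1.77] [-0.2  0.3 -0.1] 5.2
t: 5.37
tcp_pos: [0.5904, 0.1323, 0.1367]
tool_rot: [0.996, -0.084, 0.001, -0.0]
force: [-0.2, 0.4, 1.2]
finger_gap: 0.005
gripper_force: 0.6
```

```bash
python3 -m crank '[{"dp":[0,0,0.003],"delta_rot":[0,0,0],"fingers":-1},{"dp":[0,0,0],"delta_rot":[0,0,0],"fingers":-1}]'
python3 -m crank '[{"dp":[0,0,-0.03],"delta_rot":[0,0,0],"fingers":-1},{"dp":[0,0,-0.05],"delta_rot":[0,0,0],"fingers":-1},{"dp":[0.04,0.03,0],"delta_rot":[0,0,0],"fingers":-1},{"dp":[0.05,0.035,0],"delta_rot":[0,0,0],"fingers":-1},{"dp":[0.05,0.035,0],"delta_rot":[0,0,0],"fingers":-1},{"dp":[0.04,0.028,0],"delta_rot":[0,0,0],"fingers":-1},{"dp":[0,0,0],"delta_rot":[0,0,0],"fingers":-1},{"dp":[0,0,0],"delta_rot":[0,0,0],"fingers":-1}]'
python3 -c "
from h import *
go('back',.070)"
```

```text
t: 5.53
tcp_pos: [0.5904, 0.1323, 0.1366]
tool_rot: [0.996, -0.084, 0.001, -0.0]
force: [-1.8, -1.2, 10.2]
finger_gap: 0.002
gripper_force: 5.1
t: 6.2
tcp_pos: [0.6688, 0.0527, 0.1746]
tool_rot: [0.996, -0.085, 0.0, -0.0]
force: [-0.6, 0.1, -0.2]
finger_gap: -0.002
gripper_force: 0.0
back dp units [ 0.0012 -0.0038  0.0631] yaw -9.77 z [ 5.e-04 -0.e+00 -1.e+00] -0.0019017136502957315 [-0.09  0.74  1.41  0.    0.99  1.65] [-0.6  0.1 -0.2] 6.2
```

The left section also reached a hard stop, at 10 N. The back section is next.

```bash
python3 -m crank '[{"dp":[0.001,-0.004,0.03],"delta_rot":[0,0,0],"fingers":-1},{"dp":[0,0,0.02],"delta_rot":[0,0,0],"fingers":-1},{"dp":[0,0,0.006],"delta_rot":[0,0,0],"fingers":-1},{"dp":[0,0,0.006],"delta_rot":[0,0,0],"fingers":-1},{"dp":[0,0,0.005],"delta_rot":[0,0,0],"fingers":-1},{"dp":[0,0,0.004],"delta_rot":[0,0,0],"fingers":-1},{"dp":[0,0,0.003],"delta_rot":[0,0,0],"fingers":-1},{"dp":[0,0,0.003],"delta_rot":[0,0,0],"fingers":-1},{"dp":[0,0,0],"delta_rot":[0,0,0],"fingers":-1}]'
python3 -m crank '[{"dp":[0,0,0.003],"delta_rot":[0,0,0],"fingers":-1},{"dp":[0,0,0],"delta_rot":[0,0,0],"fingers":-1}]'
```

```text
t: 6.95
tcp_pos: [0.6689, 0.0563, 0.1367]
tool_rot: [0.996, -0.084, 0.0, -0.0]
force: [-0.7, 1.3, 1.9]
finger_gap: 0.001
gripper_force: 1.0
t: 7.12
tcp_pos: [0.6689, 0.0562, 0.1366]
tool_rot: [0.996, -0.084, 0.0, -0.0]
force: [-3.7, 1.6, 9.1]
finger_gap: 0.003
gripper_force: 4.3
```

```bash
python3 -m crank '[{"dp":[0,0,-0.03],"delta_rot":[0,0,0],"fingers":-1},{"dp":[0,0,-0.05],"delta_rot":[0,0,0],"fingers":-1},{"dp":[-0.04,0.03,0],"delta_rot":[0,0,0],"fingers":-1},{"dp":[-0.05,0.035,0],"delta_rot":[0,0,0],"fingers":-1},{"dp":[-0.05,0.035,0],"delta_rot":[0,0,0],"fingers":-1},{"dp":[-0.04,0.028,0],"delta_rot":[0,0,0],"fingers":-1},{"dp":[0,0,0],"delta_rot":[0,0,0],"fingers":-1},{"dp":[0,0,0],"delta_rot":[0,0,0],"fingers":-1}]'
python3 -c "
from h import *
go('right',.070)"
```

```text
t: 7.78
tcp_pos: [0.5689, 0.0074, 0.1752]
tool_rot: [0.996, -0.085, 0.0, 0.0]
force: [0.8, 0.8, -0.5]
finger_gap: 0.001
gripper_force: 0.0
right dp units [0.0008 0.0013 0.0644] yaw -9.72 z [ 5.e-04 -1.e-04 -1.e+00] 0.000628836304724223 [-0.18  0.63  1.68  0.    0.83  1.56] [ 0.8  0.8 -0.5] 7.7833
```

```bash
python3 -m crank '[{"dp":[0,0.001,0.03],"delta_rot":[0,0,0],"fingers":-1},{"dp":[0,0,0.02],"delta_rot":[0,0,0],"fingers":-1},{"dp":[0,0,0.006],"delta_rot":[0,0,0],"fingers":-1},{"dp":[0,0,0.006],"delta_rot":[0,0,0],"fingers":-1},{"dp":[0,0,0.005],"delta_rot":[0,0,0],"fingers":-1},{"dp":[0,0,0.004],"delta_rot":[0,0,0],"fingers":-1},{"dp":[0,0,0.003],"delta_rot":[0,0,0],"fingers":-1},{"dp":[0,0,0.003],"delta_rot":[0,0,0],"fingers":-1},{"dp":[0,0,0],"delta_rot":[0,0,0],"fingers":-1}]'
python3 -m crank '[{"dp":[0,0,0.003],"delta_rot":[0,0,0],"fingers":-1},{"dp":[0,0,0],"delta_rot":[0,0,0],"fingers":-1}]'
```

```text
t: 8.53
tcp_pos: [0.5697, 0.0074, 0.1368]
tool_rot: [0.996, -0.084, 0.001, 0.0]
force: [0.3, 0.3, -0.1]
finger_gap: -0.001
gripper_force: 0.0
t: 8.7
tcp_pos: [0.5697, 0.0075, 0.1365]
tool_rot: [0.996, -0.084, 0.001, 0.0]
force: [-2.3, -0.4, 11.4]
finger_gap: 0.002
gripper_force: 5.5
```

Now I'll lift clear and retreat toward the −y side to inspect the lid from above.

```bash
python3 -m crank '[{"dp":[0,0,-0.03],"delta_rot":[0,0,0],"fingers":-1},{"dp":[0,0,-0.06],"delta_rot":[0,0,0],"fingers":-1},{"dp":[0,0,-0.07],"delta_rot":[0,0,0],"fingers":-1},{"dp":[0,0,-0.07],"delta_rot":[0,0,0],"fingers":-1},{"dp":[0,0.06,-0.03],"delta_rot":[0,0,0],"fingers":-1},{"dp":[0,0.07,0],"delta_rot":[0,0,0],"fingers":-1},{"dp":[0,0.07,0],"delta_rot":[0,0,0],"fingers":-1},{"dp":[0,0.07,0],"delta_rot":[0,0,0],"fingers":-1},{"dp":[0,0.07,0],"delta_rot":[0,0,0],"fingers":-1},{"dp":[0,0.07,0],"delta_rot":[0,0,0],"fingers":-1},{"dp":[0,0.07,0],"delta_rot":[0,0,0],"fingers":-1},{"dp":[0,0,0],"delta_rot":[0,0,0],"fingers":-1}]'
python3 - <<'E'
from station import manip
from h import *
import cv2
print(manip.sense()['tcp_pos'])
for n,(a,b,c,e) in {'top':(140,270,150,320),'scene':(160,300,150,350)}.items():
    p,d=manip.snapshot(n);p=p[:,:,::-1];m=manip.camera_model(n)
    cv2.imwrite(f'pics/{n}9.png',cv2.resize(p[a:b,c:e],None,fx=4,fy=4,interpolation=cv2.INTER_CUBIC))
    if n=='top':
        hsv=cv2.cvtColor(np.ascontiguousarray(p),cv2.COLOR_BGR2HSV)
        mk=((hsv[...,0]>105)&(hsv[...,0]<128)&(hsv[...,1]>150)).astype(np.uint8)
        mk[:,:180]=0;mk[:,270:]=0;mk[:158]=0;mk[260:]=0
        k,l,st,cc=cv2.connectedComponentsWithStats(mk)
        for i in range(1,k):
            if st[i,4]>100:
                vs,us=np.where(l==i);P=np.array([m['origin']+ray(m,u,v)*d[v,u] for u,v in zip(us,vs)])
                A=np.c_[P[:,:2]-P[:,:2].mean(0),np.ones(len(P))];w=np.linalg.lstsq(A,P[:,2],rcond=None)[0]
                g=R.from_euler('z',-Y).apply([w[0],w[1],0])[:2]
                print(st[i,4],cc[i].round(1),P.mean(0).round(4),'slope box xy',g.round(3))
E
```

```text
t: 9.7
tcp_pos: [0.529, -0.2355, 0.2652]
tool_rot: [0.996, -0.087, 0.001, 0.002]
force: [0.8, 0.1, 0.1]
finger_gap: -0.003
gripper_force: 0.0
[ 0.52904982 -0.23550075  0.26518877]
388 [230.3 171. ] [0.6667 0.0547 0.0691] slope box xy [-3.757 -0.322]
641 [198.2 201. ] [0.5906 0.1319 0.0672] slope box xy [-0.013 -2.988]
669 [248.7 210.8] [0.5694 0.0067 0.0691] slope box xy [-0.019  0.153]
399 [216.2 241. ] [0.4941 0.0839 0.0759] slope box xy [ 5.938 -0.593]
```

View pics/scene9.png

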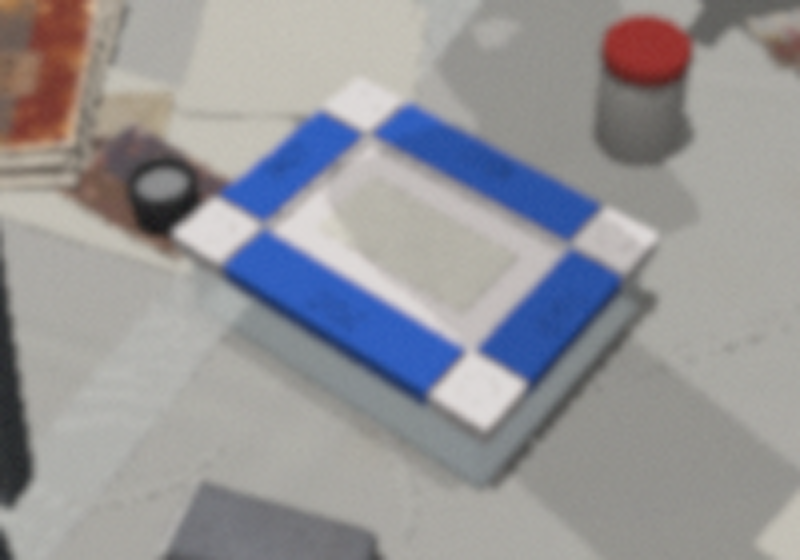

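View pics/top9.png

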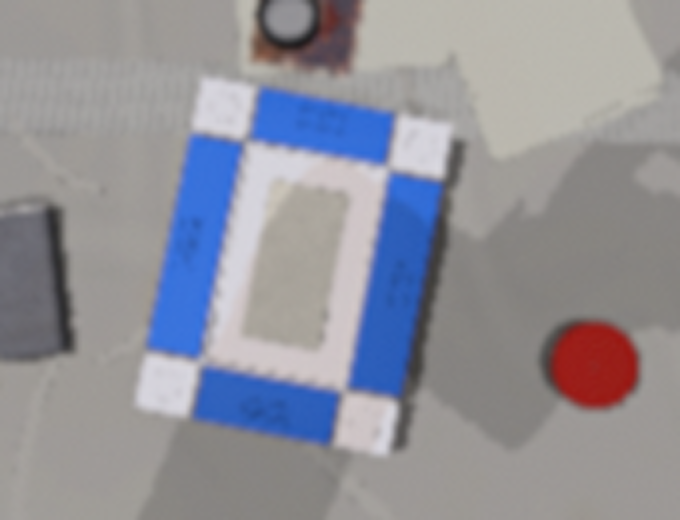

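Both views show all four sections level with the white corners, and nothing else has moved. The slope fits were upset by depth outliers at the edges, so I'll check once with medians.

```bash
python3 - <<'E'
from station import manip
from h import *
m=manip.camera_model('top');p,d=manip.snapshot('top')
v,u=np.mgrid[150:265,170:280];u=u.ravel();v=v.ravel()
P=np.array([m['origin']+ray(m,a,b)*d[b,a] for a,b in zip(u,v)])
B=np.c_[(P[:,:2]-C)@U,(P[:,:2]-C)@V]
for n,s,o,h,w in(('front',-B[:,0],B[:,1],.071,.035),('back',B[:,0],B[:,1],.071,.035),('left',B[:,1],B[:,0],.046,.06),('right',-B[:,1],B[:,0],.046,.06)):
    print(n,[np.median(P[(abs(o)<w)&(s>h+a)&(s<h+a+.009),2]).round(4) for a in(.003,.012,.021)])
k=(abs(B[:,0])>.078)&(abs(B[:,0])<.099)&(abs(B[:,1])>.053)&(abs(B[:,1])<.074)
print('corners',np.median(P[k,2]))
E
```

```text
front [np.float64(0.0645), np.float64(0.064), np.float64(0.0642)]
back [np.float64(0.0642), np.float64(0.0648), np.float64(0.0649)]
left [np.float64(0.0642), np.float64(0.0645), np.float64(0.0642)]
right [np.float64(0.0641), np.float64(0.0648), np.float64(0.0641)]
corners 0.06439223821705331
```

All four are flush at 64 mm.

```bash
python3 -c "
from station import manip
print(manip.sign_off())"
```

```text
the job is handed in; nothing more can be done
None
```

All four rim sections are pressed shut and measured flush with the lid corners (64 mm), the final pictures show the box and the other objects where they stood, and I handed the job in at about 10 s on the robot's clock; no verdict came back.

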